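Unpin the parts case and hold its lid open

TASK

Draw the locking pin out of the hasp at the front of the grey parts case and lay it in the notched rest that stands to the right of the case, behind the pile of organiser boxes, its shank lying in both notches. Then take the lid by its bar handle, raise it to 60 degrees from closed (within about 7 degrees) and finish while still holding it there in the gripper: the lid falls shut if let go. Leave the other things on the table where they are.

Things in the scene. Friction and masses are not known exactly. Their poses are not given: they have to be found in the camera images.
- case: Grey steel parts case fixed to the table: 130 (x) x 170 (y) mm, 145 mm walls, closed lid's top at 154 mm. Origin: centre of its underside, z up; its front (hasp, handle) faces its own -x, its -y side is on the right seen from the robot.
- hasp (a point): Middle of the hasp on the case's front, in the bore: 122 mm high, 25 mm before the front wall, 40 mm left (+y) of the case's middle, axes as case. Two fixed lugs, 8 mm thick, 30 mm wide, span x = +2 to +10 and -16 to -8 mm of it, with 11 mm bores along x; the lid's tongue hangs between them and the pin goes through all three.
- pin_knob (a point): Centre of the knob of the locking pin (loose, 60 g): black cylinder, 20 mm diameter, 24 mm long along the point's x (the pin's axis); the steel shank (8 mm diameter, 52 mm long) runs from its face toward +x. At the start the pin is level in the hasp along the case's x, knob in front (-x), about 121 mm high. Drawn 45 to 55 mm straight forward (-x) it is clear. Until then it locks the lid.
- pin_shank (a point): Middle of the pin's shank, 38 mm from the knob's centre; same axes as pin_knob (x along the pin, away from the knob).
- pin: The whole locking pin; origin in the middle of the shank.
- pin_rest: Dark steel pin rest fixed to the table right of the case, foot 60 x 60 x 5 mm: two upright plates, 6 mm thick, at x = -16 and +16 mm, each with a V-notch at the top, open upward (sides 40 degrees from vertical, bottom 46 mm and mouth 66 mm above the table, mouth 33 mm wide). Origin: centre of the foot's underside, z up, x through both notches.
- notch (a point): Point half-way between the two notches of the rest, 52 mm above the table, axes as pin_rest. Parked, the pin lies along x with the middle of its shank here and its knob beyond one plate (knob toward -x is the nearer way round).
- lid (a joint): Angle of the lid, rad: 0 closed, grows as it opens, stops at 1.4; 60 degrees = 1.047. No spring or stay, a free hinge: it falls shut from every angle. It weighs about 0.5 kg.
- lid_hinge (a point): Middle of the lid's hinge line, at the upper back edge of the case, 65 mm behind the case's middle and 149 mm above the table; the line runs along the case's y.
- lid_bar (a point): Middle of the lid's handle: round steel bar, 10 mm diameter, 60 mm free length along the point's y (parallel to the hinge), 175 mm from the hinge line, 36 mm free space between it and the lid's front edge, 45 mm right (-y) of the case's middle. Closed it is 149 mm high, level with the hinge. The point turns with the lid. A gripper pointing down can hold it all the way: the bar turns in the fingers.
- oil_can: Red oil can, 56 mm wide, 137 mm high, a bystander; origin at its underside.
- carton_brown: Brown carton, 50 x 110 x 36 mm, a bystander; origin at its underside.
- tape_measure: Yellow tape measure, 37 x 77 x 60 mm, a bystander; origin at its underside.
There are look-alikes about, which are no part of the job. Several things have the shape of the pin_rest; the one meant has the colours described above.

How it is judged:
By the outcome, as a careful person would: the job done as asked, in the order asked, and still so for the second after the job is handed in, while the arm keeps its last pose, push and grip.
It also fails if it takes over 58 s, if anything falls off the work surface, if the arm or the gripper's body presses on something with over 40 N, if the wrist force passes 120 N, or if a joint passes its speed limit or range.

ROBOT

A 6-joint arm with a two-finger parallel gripper is mounted at the origin on a cart in front of the work surface, level with it; the furniture and walls round the work are solid. World frame = base frame: x ahead of the robot, y to its left, z up, the work surface at z = 0. Lengths are in m, angles in rad, forces in N, time in s.
With the tool pointing down it reaches from about 0.325 to 0.775 m from the base axis. Payload 5.5 kg.
Tool frame: the origin (TCP) lies at the very end of the fingers, on their centre line; the grasp point (between the pads) lies 19 mm behind it; z points along the fingers, y is the line along which they close (so a half turn about z gives the same grasp; the last joint's range is limited). The gripper opens to 85 mm and grips with 20 to 120 N. Pads are 22 mm wide; open, the fingers measure 114 mm over their backs; the gripper's body (76 mm by 85 mm) begins 54 mm behind the grasp point. The pads swing forward as they close: fully open they stand 13 mm farther back than shut.
Start: joints at [-0.057, 0.091, 1.231, -0, 1.82, -0.057], TCP at [0.6, -0, 0.208] pointing down, gripper open.
Joint ranges: [-2.87, 2.87], [-0.86, 2.18], [0.17, 2.46], [-1.51, 4.65], [0.06, 2.69], [-2.65, 2.65]. Speed limits (rad/s): [2.57, 2.57, 3.01, 3.14, 3.14, 3.14].

INTERFACE

Orientations are given as a rotation vector (axis times angle).
In Python, from station import sensors, viewer, sign_off gives the robot as it stands.
- The arm moves only by the shell command python3 -m jog 'ROWS'. ROWS is JSON, a list of rows, each a list of 5 numbers: the closure in counts, from 0 (fully open) to 255 (shut), then the shift along the world's x, y, z in cm, then the turn about the world's z in degrees. A call has 1 to 20 rows; each row shifts and turns the commanded pose from where the row before left it; what a row does not reach is not made up. A row lasts 1/10 s, in which the tool goes at most 50 mm and 8.59 degrees, less where a joint would pass 70% of its speed; a pose out of reach is approached as far as the arm can. A call with a gripper value outside its range is refused whole. The fingers move at their own pace and stop on an object; the grip force is fixed at half the most. Time passes only in rows, so rows that do not move let the fingers close. It gives the time, the measured TCP pose, the force, the opening and the grip force at its end, in the units of the state.
- sensors.get_state(): the state, without advancing time (a new reading comes with each control period).
- viewer.get_image(name): name is "scene" or "side" or "wrist"; returns the picture (480x640x3 uint8, blue, green, red); there is no depth.
- viewer.camera_params(name): a dict with "mtx" (3x3 intrinsics, pixels), "dist_coeffs" ([k1, k2, p1, p2, k3] as OpenCV has them; the pictures are not rectified), "eye" and "attitude" of the camera in the world; the wrist camera has in their place "mount" (4x4, takes a point from camera to tool coordinates, whose origin is the TCP and whose axes are the flange's). Camera axes: x right, y down, z forward; pixel columns grow to the right and rows downward; lengths in m; the calibration is good to about 2 mm. A picture is of the moment at which its call begins: read the wrist's pose just before it. camera_params takes no time and is no camera call.
- sign_off(): hands the job in; it is judged then, once.
The state is a dict: "time_s": time; "joint_positions": joint angles; "joint_velocities": joint speeds; "effort": joint torques, N m; "ee_pos": TCP position; "orientation": TCP orientation; "ft_force": force on the tool from outside, world axes, zero at the start; "moment": the same for the moment, N m; "opening": finger opening in m; "gripper_force": force on a finger pad.
Only numpy, scipy, OpenCV 4.12 (cv2) and the standard library are available. Lean on these libraries where they do the work, as an engineer would, in place of code of your own. Each camera call takes 0.05 s, during which the arm holds its last target. There are 200 camera calls.

## Working session

There is one attempt and no reset: what is moved stays moved. The work goes in short steps, Python scripts to look and compute and a shell command to move; the robot and the scene stay as the last step left them, time stands still between calls to the robot, and variables do not carry over. Pictures are saved under pics/ and viewed, at most 10 in all, crops included, and the job is handed in when it is done.

```bash
mkdir -p pics; python3 - <<'E'
from station import sensors, viewer
import cv2
s=sensors.get_state()
print(s['time_s'],s['ee_pos'],s['orientation'],s['opening'])
for n in("scene","side","wrist"):
    im=viewer.get_image(n); cv2.imwrite(f"pics/{n}0.png",im); p=viewer.camera_params(n); print(n,p)
E
```

```text
0.0 [5.99664065e-01 2.94219174e-05 2.07236431e-01] [-2.22038555e+00 -2.22038160e+00  2.07606204e-03] 0.08535491084466762
scene {'mtx': array([[475.85419551,   0.        , 320.6445655 ],
       [  0.        , 475.85419551, 234.29642108],
       [  0.        ,   0.        ,   1.        ]]), 'dist_coeffs': array([-0.07055759,  0.        ,  0.        ,  0.        ,  0.        ]), 'eye': array([-0.42065349,  0.823103  ,  0.6099638 ]), 'attitude': array([-0.97981259,  2.0569795 , -1.37193722])}
side {'mtx': array([[463.86078825,   0.        , 321.31665427],
       [  0.        , 463.86078825, 246.19796128],
       [  0.        ,   0.        ,   1.        ]]), 'dist_coeffs': array([-0.072584,  0.      ,  0.      ,  0.      ,  0.      ]), 'eye': array([-9.87787155e-05, -7.30887264e-01,  6.77547451e-01]), 'attitude': array([-2.04712376,  0.57971479, -0.32193486])}
wrist {'mtx': array([[381.52467514,   0.        , 310.76657597],
       [  0.        , 381.52467514, 240.65702274],
       [  0.        ,   0.        ,   1.        ]]), 'dist_coeffs': array([-0.06648812,  0.        ,  0.        ,  0.        ,  0.        ]), 'mount': array([[ 1.30507522e-04, -9.61670379e-01, -2.74208068e-01,
         7.02398541e-02],
       [ 9.99999969e-01,  6.76356257e-05,  2.38739657e-04,
         6.36580888e-04],
       [-2.11042623e-04, -2.74208091e-01,  9.61670359e-01,
        -1.66044515e-01],
       [ 0.00000000e+00,  0.00000000e+00,  0.00000000e+00,
         1.00000000e+00]])}
```

View pics/scene0.png

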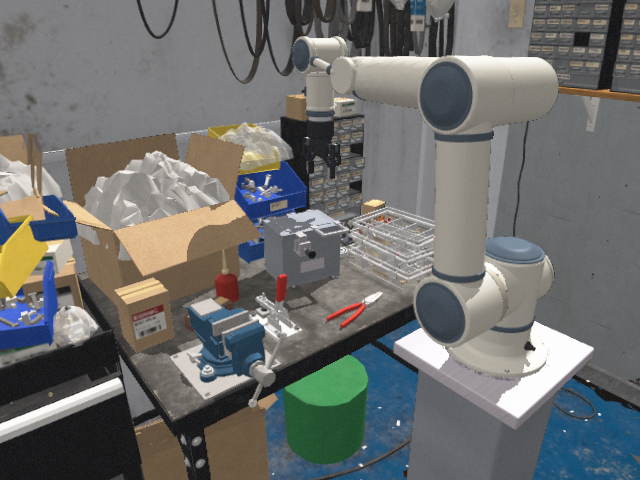

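View pics/side0.png

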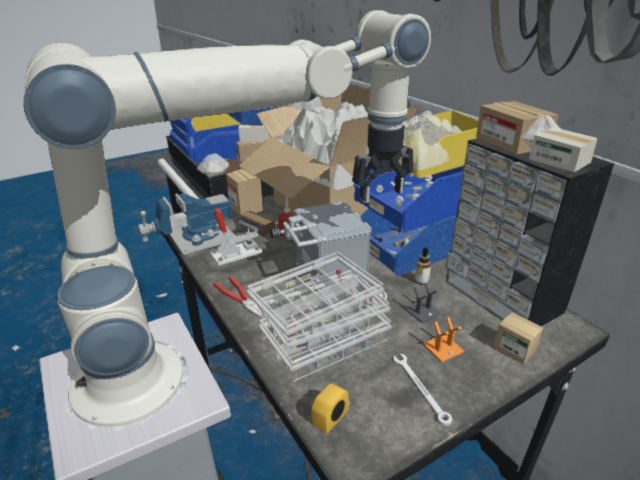

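View pics/wrist0.png

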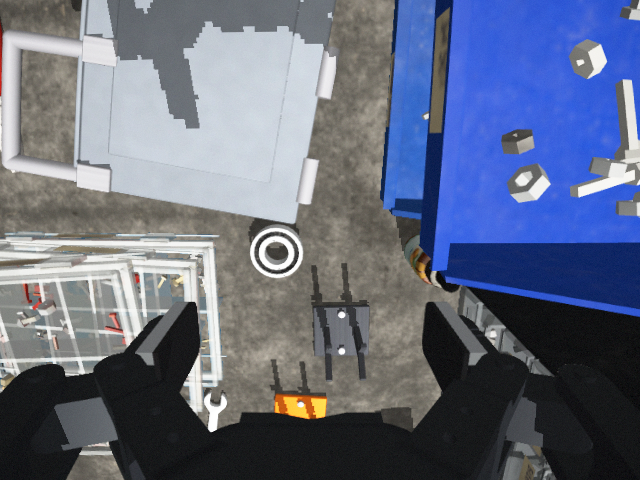

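The wrist view has image-right = +x and image-up = +y. It shows the lid with the handle bar at about (10,100) and the dark rest at about (340,330), with an unknown ring at (275,252). The orange look-alike is at (300,400). In the scene view the pin knob is near (310,253).

```bash
python3 - <<'E'
import cv2,numpy as np
a=cv2.imread('pics/scene0.png')[195:295,250:350]; b=cv2.imread('pics/side0.png')[195:345,270:470]
a=cv2.resize(a,(400,400),interpolation=cv2.INTER_CUBIC); b=cv2.resize(b,(800,600),interpolation=cv2.INTER_CUBIC)
cv2.imwrite('pics/c1.png',a); cv2.imwrite('pics/c2.png',b)
E
cat > h.py <<'E'
from station import sensors, viewer
import cv2,numpy as np
from scipy.spatial.transform import Rotation as R
def cam(n,s=None):
    p=viewer.camera_params(n)
    if n=='wrist':
        T=np.eye(4);T[:3,:3]=R.from_rotvec(s['orientation']).as_matrix();T[:3,3]=s['ee_pos'];T=T@p['mount']
        return p,T[:3,:3],T[:3,3]
    return p,R.from_rotvec(p['attitude']).as_matrix(),np.array(p['eye'])
def proj(c,X):
    p,Rm,e=c
    return cv2.projectPoints(((np.atleast_2d(X)-e)@Rm),np.zeros(3),np.zeros(3),p['mtx'],p['dist_coeffs'])[0][:,0]
def at_z(c,uv,z):
    p,Rm,e=c
    q=cv2.undistortPoints(np.array(uv,float).reshape(-1,1,2),p['mtx'],p['dist_coeffs'])[:,0]
    d=np.c_[q,np.ones(len(q))]@Rm.T
    return e+d*((z-e[2])/d[:,2])[:,None]
E
python3 - <<'E'
from h import *
s=sensors.get_state();w=cam('wrist',s)
print('lid',at_z(w,[(297,222),(78,187),(10,100),(10,35),(10,165)],.152).round(3))
print('rest foot',at_z(w,[(315,306),(367,306),(370,352),(316,355)],.005).round(3))
print('ring',at_z(w,[(275,252),(249,252),(302,252)],0.1).round(3))
E
```

```text
lid [[0.592 0.019 0.152]
 [0.461 0.04  0.152]
 [0.427 0.091 0.152]
 [0.433 0.126 0.152]
 [0.42  0.054 0.152]]
rest foot [[ 0.605 -0.107  0.005]
 [ 0.66  -0.107  0.005]
 [ 0.666 -0.163  0.005]
 [ 0.606 -0.166  0.005]]
ring [[ 0.573 -0.017  0.1  ]
 [ 0.554 -0.017  0.1  ]
 [ 0.594 -0.017  0.1  ]]
```

View pics/c1.png

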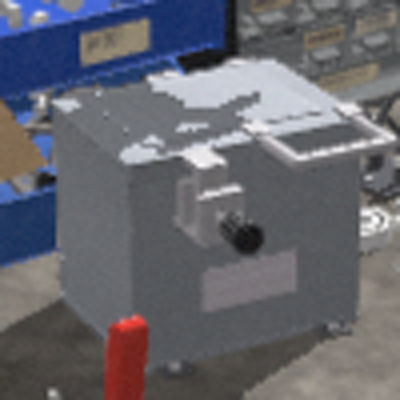

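View pics/c2.png

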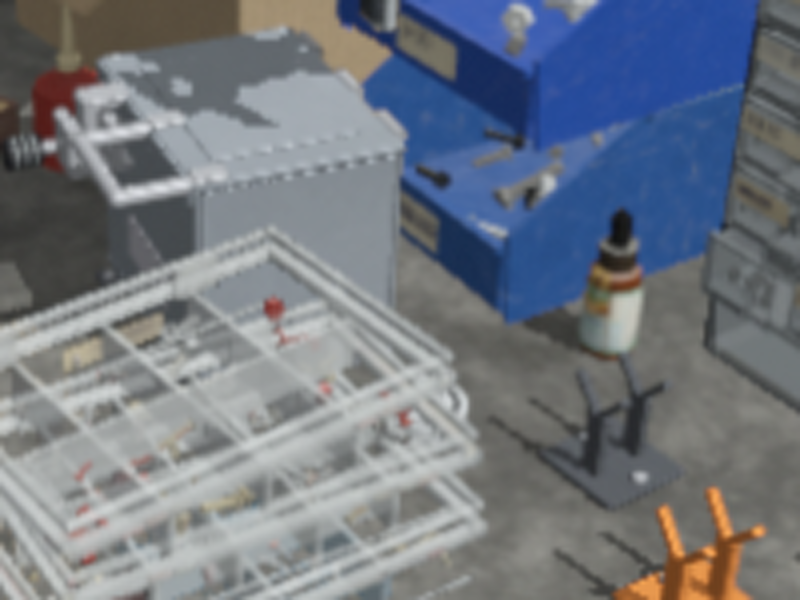

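The scene crop shows the knob's front face at about full-image (312,254). In the side crop it is at (275.5,233). The rest lies along world x, and the space above it is clear.

```bash
python3 - <<'E'
from h import *
from scipy.optimize import least_squares
s=sensors.get_state();C={'w':cam('wrist',s),'s':cam('scene'),'d':cam('side')}
pts=[('w',(297,222),(.065,-.085,.154)),('w',(78,187),(-.065,-.085,.154)),('w',(10,100),(-.11,-.045,.149)),
('s',(280.5,235),(-.065,.085,.154)),('s',(263,220),(.065,.085,.154)),('s',(338.7,276),(-.065,-.085,0)),('s',(284,289),(-.065,.085,0)),
('d',(370.5,232.5),(.065,-.085,.154)),('d',(320,240),(-.065,-.085,.154)),('d',(292.5,234.5),(-.11,-.045,.149))]
def W(q,P): 
    return R.from_euler('z',q[2]).apply(P)+[q[0],q[1],0]
f=lambda q:np.concatenate([proj(C[c],W(q,P))[0]-u for c,u,P in pts])
r=least_squares(f,[.543,.117,-.16],loss='soft_l1')
print(r.x,np.degrees(r.x[2]));print(f(r.x).reshape(-1,2).round(1))
q=r.x
for n,P in dict(hasp=(-.09,.04,.122),bar=(-.11,-.045,.149),hinge=(.065,0,.149)).items(): print(n,W(q,np.array(P)).round(4))
# knob triangulation
g=lambda X:np.concatenate([proj(C['s'],X)[0]-(310.5,253),proj(C['d'],X)[0]-(276,233)])
k=least_squares(g,[.42,.16,.12]);print('knob',k.x,k.fun)
print('knob in case',R.from_euler('z',-q[2]).apply(k.x-[q[0],q[1],0]))
# rest fit: foot corners
rp=[((315,306),(-.03,.03,.005)),((367,306),(.03,.03,.005)),((370,352),(.03,-.03,.005)),((316,355),(-.03,-.03,.005))]
fr=lambda q:np.concatenate([proj(C['w'],W(q,P))[0]-u for u,P in rp])
a=least_squares(fr,[.634,-.136,0]);print('rest',a.x,np.degrees(a.x[2]),a.fun.round(1))
E
```

```text
[ 0.5416504  0.1142568 -0.1757551] -10.070025688145078
[[-2.5 -0.2]
 [-0.2 -2.3]
 [ 1.9  4.2]
 [ 0.6 -0.7]
 [-1.8 -1.8]
 [-0.1 -2. ]
 [-1.  -0.5]
 [ 0.  -3. ]
 [-1.4 -0.1]
 [ 1.5  2.8]]
hasp [0.46   0.1694 0.122 ]
bar [0.4255 0.0892 0.149 ]
hinge [0.6056 0.1029 0.149 ]
knob [0.41977587 0.17432407 0.11990867] [-0.32217641 -0.51186879 -0.24658924  0.55180439]
knob in case [-0.13049989  0.03783196  0.11990867]
rest [ 0.63398263 -0.13572682  0.04733126] 2.711881338926744 [-2.   0.4  2.7 -2.1 -0.3  1.3 -0.5  0.7]
```

```bash
python3 -m jog '[[105,-1.8,1.75,0.2,8],[105,-1.8,1.75,0.2,8],[105,-1.8,1.75,0,8],[105,-1.8,1.75,0,8],[105,-1.8,1.75,0,8],[105,-1.8,1.75,0,8],[105,-1.8,1.75,0,8],[105,-1.8,1.75,0,8],[105,-1.8,1.75,0,8],[105,-1.8,1.75,0,8],[105,0,0,0,0],[105,0,0,0,0]]'
python3 - <<'E'
from h import *
s=sensors.get_state();im=viewer.get_image('wrist');cv2.imwrite('pics/w1.png',im)
np.save('s1.npy',np.r_[s['ee_pos'],s['orientation']])
print(s['time_s'],s['ee_pos'],R.from_rotvec(s['orientation']).as_matrix().round(3),s['opening'],s['joint_positions'])
c=cam('wrist',s); q=(.54165,.11426,-.17576)
W=lambda P:R.from_euler('z',q[2]).apply(P)+[q[0],q[1],0]
print(proj(c,W(np.array([[-.13,.038,.121],[-.142,.038,.121],[-.11,-.045,.149],[-.09,.04,.122],[-.065,-.085,.154],[-.065,.085,.154]]))).round(0))
E
```

```text
time_s: 1.35
ee_pos: [0.4199, 0.1751, 0.2123]
orientation: [0.275, 3.129, -0.0]
ft_force: [-0.7, -0.2, 0.1]
opening: 0.0499
gripper_force: 0.0
1.35 [0.41993856 0.17508402 0.21232961] [[-0.985  0.175  0.   ]
 [ 0.175  0.985 -0.   ]
 [-0.    -0.    -1.   ]] 0.04990173454992049 [ 3.20504230e-01 -2.98992917e-01  1.58722977e+00 -3.76414166e-04
  1.85309239e+00 -1.07493785e+00]
[[309. 235.]
 [309. 218.]
 [181. 276.]
 [312. 289.]
 [127. 341.]
 [379. 342.]]
```

View pics/w1.png

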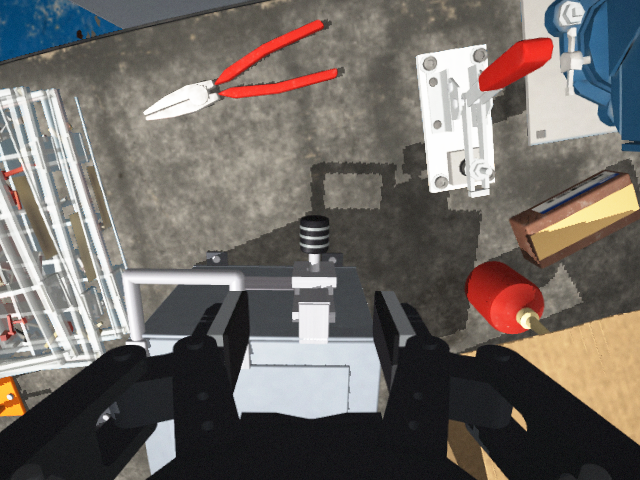

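The wrist image shows the knob centred at (314,236), with lugs behind it at (314,285), the bar at (185,275) and clear finger room. The offset is about +3 mm in y. Next I descend and grip.

```bash
python3 -m jog '[[105,-0.1,0.3,-2,0],[105,0,0,-2.5,0],[105,0,0,-2.5,0],[105,0,0,-2.5,0],[105,0,0,-1.5,0],[105,0,0,0,0],[255,0,0,0,0],[255,0,0,0,0],[255,0,0,0,0],[255,0,0,0,0],[255,0,0,0,0],[255,0,0,0,0]]'
```

```text
time_s: 2.6
ee_pos: [0.4199, 0.1783, 0.1046]
orientation: [0.273, 3.126, 0.002]
ft_force: [-0.9, -0.5, 5.5]
opening: 0.0002
gripper_force: 2.7
```

```bash
python3 - <<'E'
from h import *
s=sensors.get_state();im=viewer.get_image('wrist');cv2.imwrite('pics/w2.png',im)
a=viewer.get_image('scene')[200:290,260:350]; b=viewer.get_image('side')[190:280,230:320]
top=np.hstack([cv2.resize(a,(400,300)),cv2.resize(b,(400,300))])
w=cv2.resize(im[120:420,120:520],(400,300))
cv2.imwrite('pics/m2.png',np.vstack([top,np.hstack([w,w*0])]))
print(s['joint_positions'],s['ft_force'],s['moment'],s['opening'],s['gripper_force'])
E
```

```text
[ 3.27097642e-01 -3.03697594e-01  1.78131396e+00 -1.04121714e-04
  1.66037435e+00 -1.06922821e+00] [-0.88615174 -0.53010309  5.53885106] [-0.07483531  0.11706252  0.0135835 ] 0.00019671700802619598 2.733447812497616
```

View pics/m2.png

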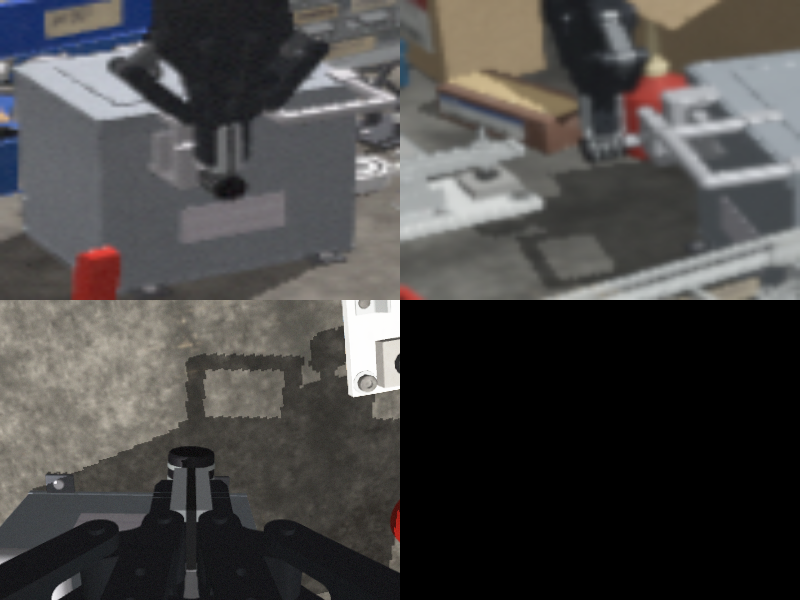

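The fingers shut fully with the knob in front of or below them, so the grasp missed. I'll re-measure the geometry.

```bash
python3 - <<'E'
from h import *
s=sensors.get_state();c=cam('wrist',s);S=cam('scene');D=cam('side')
q=(.54165,.11426,-.17576)
W=lambda P:R.from_euler('z',q[2]).apply(P)+[q[0],q[1],0]
t=np.array(s['ee_pos']);X=np.array([t,t+[0,0,.019]])
K=W(np.array([[-.142,.041,.121],[-.142,.041,.131],[-.118,.041,.131],[-.118,.041,.121]]))
for n,cc in zip('wsd',(c,S,D)): print(n,'tcp',proj(cc,X).round(1).tolist(),'knob',proj(cc,K).round(1).tolist())
a=cv2.imread('pics/w2.png')
sc=viewer.get_image('scene')[225:275,285:335];cv2.imwrite('pics/sc3.png',sc)
sd=viewer.get_image('side')[215:255,255:305]
w=cv2.resize(a[230:380,220:400],(480,400),interpolation=cv2.INTER_CUBIC)
p=np.zeros((600,800,3),np.uint8);p[:400,:320]=cv2.resize(a[230:380,250:370],(320,400),interpolation=2)
p[:400,320:720]=cv2.resize(sc,(400,400),interpolation=2)
p[400:600,0:250]=cv2.resize(sd,(250,200),interpolation=2)
cv2.imwrite('pics/m3.png',p)
E
```

```text
w tcp [[309.1, 285.1], [309.0, 302.7]] knob [[307.0, 276.1], [306.8, 285.3], [306.9, 339.1], [307.1, 327.2]]
s tcp [[308.9, 258.5], [308.8, 251.5]] knob [[311.2, 254.1], [311.2, 250.3], [306.6, 246.8], [306.7, 250.5]]
d tcp [[275.4, 238.2], [275.0, 231.5]] knob [[270.9, 233.4], [270.6, 229.9], [280.0, 228.1], [280.2, 231.7]]
```

View pics/m3.png

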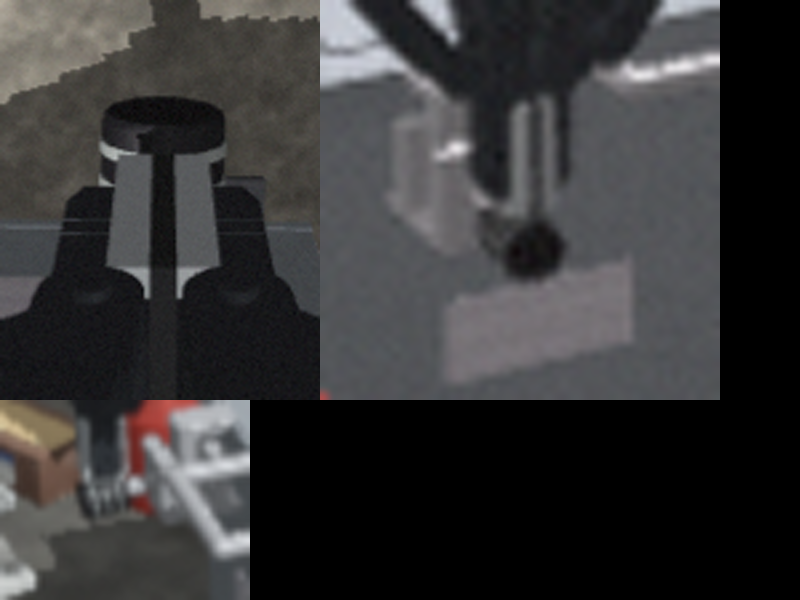

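The visible fingertips sit about 20 mm higher than the reported TCP. They closed on top of the knob and press it lightly (5.5 N). I'll lift, open, move 3 mm forward, go deeper and retry, judging by the opening.

```bash
python3 -m jog '[[255,0,0,1.5,0],[105,-0.3,0.05,1.5,0],[105,0,0,0,0],[105,0,0,0,0],[105,0,0,0,0],[105,0,0,-1.5,0],[105,0,0,-1.5,0],[105,0,0,-1,0],[105,0,0,-0.6,0],[105,0,0,0,0]]'
```

```text
time_s: 3.85
ee_pos: [0.4152, 0.1782, 0.0846]
orientation: [-0.274, -3.127, 0.002]
ft_force: [0.3, 0.1, 0.0]
opening: 0.0497
gripper_force: 0.0
```

```bash
python3 -m jog '[[255,0,0,0,0],[255,0,0,0,0],[255,0,0,0,0],[255,0,0,0,0],[255,0,0,0,0]]'
```

```text
time_s: 4.35
ee_pos: [0.4164, 0.1787, 0.0871]
orientation: [0.274, 3.128, 0.001]
ft_force: [0.3, -0.0, 1.8]
opening: 0.0175
gripper_force: 58.6
```

```bash
python3 -m jog '[[105,0,0,0,0],[105,0,0,0,0],[105,0,0,0,0],[105,0,0,-0.6,0],[105,0,0,0,0],[255,0,0,0,0],[255,0,0,0,0],[255,0,0,0,0],[255,0,0,0,0],[255,0,0,0,0]]'
```

```text
time_s: 5.35
ee_pos: [0.416, 0.1785, 0.0805]
orientation: [0.274, 3.13, 0.0]
ft_force: [-0.5, -0.6, 0.5]
opening: 0.0181
gripper_force: 58.5
```

```bash
python3 -m jog '[[255,-0.5,0.09,0,0],[255,-1,0.18,0,0],[255,-1,0.18,0,0],[255,-1,0.18,0,0],[255,-1,0.18,0,0],[255,-1,0.18,0,0],[255,-0.5,0.09,0,0],[255,0,0,0,0]]'; python3 - <<'E'
from h import *
im=viewer.get_image('scene')[185:295,250:350]; b=viewer.get_image('side')[180:280,210:340];w=viewer.get_image('wrist')[180:420,170:450]
p=np.zeros((600,800,3),np.uint8)
p[:400,:364]=cv2.resize(im,(364,400),interpolation=2);p[:335,364:]=cv2.resize(b,(436,335),interpolation=2);p[340:580,400:680]=w
cv2.imwrite('pics/m4.png',p)
E
```

```text
time_s: 6.15
ee_pos: [0.3554, 0.1895, 0.0804]
orientation: [0.273, 3.129, 0.0]
ft_force: [0.1, 0.1, -0.5]
opening: 0.0181
gripper_force: 58.6
```

View pics/m4.png

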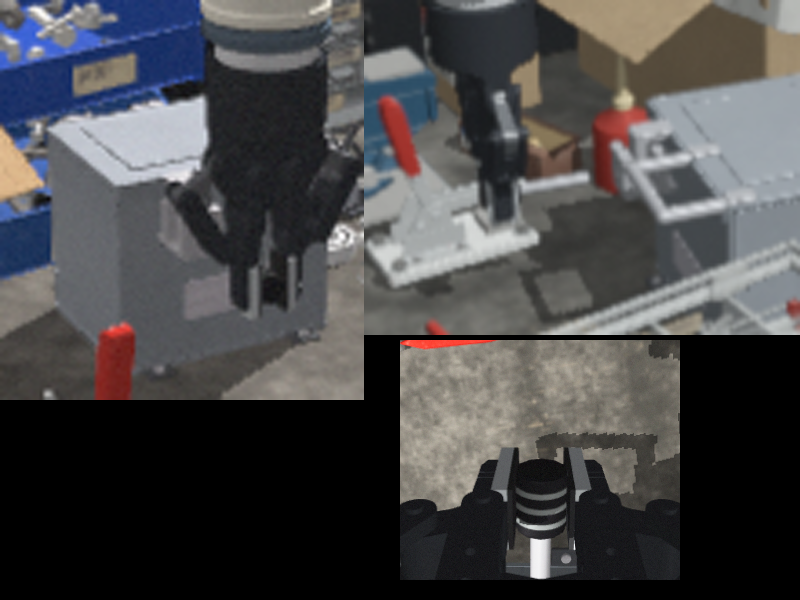

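The pin is out of the hasp and held level, with the knob between the pads and the shank pointing at the case. I'll fit the pin's pose in the tool.

```bash
python3 - <<'E'
from h import *
from scipy.optimize import least_squares
s=sensors.get_state();w=cam('wrist',s);S=cam('scene');D=cam('side');t=np.array(s['ee_pos'])
def P(q,d):
    a=-.1757+q[4]
    return q[:3]+d*np.array([np.cos(a)*np.cos(q[3]),np.sin(a)*np.cos(q[3]),-np.sin(q[3])])
def f(q): return np.r_[proj(S,P(q,-.012))[0]-(326.1,265.2),proj(w,P(q,-.012))[0]-(312,312),proj(D,P(q,.064))[0]-(276.8,233),q[3]*20,q[4]*40]
r=least_squares(f,np.r_[t+[0,0,.03],0,0]);print(r.x,r.fun.round(1),'rel tcp',r.x[:3]-t)
# organiser edges from the first wrist picture unavailable pose: estimate via side cam
for z in(.05,.1,.13): print(z,at_z(D,[(387,295),(330,255),(247,290),(300,378)],z)[:,:2].round(3).tolist())
E
```

```text
[ 0.36220653  0.18928975  0.11982622  0.01630325 -0.00072192] [-3.4 -1.1 -0.4 -0.4  0.3 -0.3  0.3 -0. ] rel tcp [6.01664669e-03 1.05090300e-05 3.94135644e-02]
0.05 [[0.558, -0.096], [0.54, 0.114], [0.298, 0.087], [0.271, -0.208]]
0.1 [[0.513, -0.146], [0.497, 0.047], [0.275, 0.022], [0.25, -0.25]]
0.13 [[0.487, -0.177], [0.471, 0.007], [0.26, -0.017], [0.237, -0.275]]
```

```bash
python3 - <<'E'
from h import *
D=cam('side')
v=at_z(D,[(415.75,288.75),(424.25,297),(426.25,285.5),(435,291.25)],.067);print(v.round(4))
m=(v[0]+v[1])/2,(v[2]+v[3])/2;print('plates',m,'mid',(m[0]+m[1])/2)
print(at_z(D,[(403.75,308.75),(423,321.25),(440.5,312.5)],.005).round(4))
im=cv2.imread('pics/wrist0.png');g=cv2.cvtColor(im,cv2.COLOR_BGR2GRAY)
c=cv2.resize(im[255:395,260:400],(560,560),interpolation=2)
d=cv2.resize(cv2.imread('pics/side0.png')[270:330,395:450],(240,262),interpolation=2)
p=np.zeros((560,800,3),np.uint8);p[:,:560]=c;p[:262,560:]=d;cv2.imwrite('pics/rest.png',p)
E
```

```text
[[ 0.6112 -0.1288  0.067 ]
 [ 0.6067 -0.1616  0.067 ]
 [ 0.6395 -0.132   0.067 ]
 [ 0.6411 -0.1586  0.067 ]]
plates (array([ 0.6089206 , -0.14521891,  0.067     ]), array([ 0.64030204, -0.14530427,  0.067     ])) mid [ 0.62461132 -0.14526159  0.067     ]
[[ 0.5977 -0.1122  0.005 ]
 [ 0.6053 -0.1694  0.005 ]
 [ 0.6601 -0.1676  0.005 ]]
```

```bash
python3 -m jog '[[255,0,0,2,0],[255,0,0,3,0],[255,0,0,3,0],[255,0,0,3,0],[255,1,-1,3,0],[255,2,-2,1,1],[255,2.5,-3,0,1],[255,2.5,-3.5,0,1],[255,2.5,-3.5,0,1],[255,2.5,-3.5,0,2],[255,2.5,-3,0,1],[255,2.5,-3,0,1],[255,1.5,-1.5,0,1],[255,1,-1,0,1],[255,0,0,0,0],[255,0,0,0,0]]'; python3 - <<'E'
from h import *
s=sensors.get_state();w=cam('wrist',s);im=viewer.get_image('wrist');cv2.imwrite('pics/w5.png',im)
np.save('s5.npy',np.r_[s['ee_pos'],s['orientation']])
print(s['ee_pos'],s['opening'])
uv=proj(w,np.array([[.634,-.136,.005],[.6246,-.1453,.067]]));print(uv)
u,v=uv[0].round().astype(int);u=max(u,75);v=max(60,min(v,405))
c=im[v-60:v+75,u-75:u+75]; print('crop origin',u-75,v-60)
p=np.zeros((600,800,3),np.uint8);cc=cv2.resize(c,None,fx=4,fy=4,interpolation=2);p[:cc.shape[0],:cc.shape[1]]=cc
d=cv2.resize(im,(200,150));p[:150,600:]=d
e=cv2.resize(cv2.imread('pics/wrist0.png')[260:385,300:380],(200,312),interpolation=2);p[160:472,600:]=e
cv2.imwrite('pics/m5.png',p)
E
```

```text
time_s: 7.9
ee_pos: [0.561, -0.0608, 0.2299]
orientation: [-0.002, -3.14, -0.001]
ft_force: [-1.3, -0.0, -1.0]
opening: 0.018
gripper_force: 58.7
[ 0.56097385 -0.06081459  0.22986381] 0.018039873630034085
[[241.10976035 267.7594    ]
 [219.00287145 281.0050197 ]]
crop origin 166 208
```

View pics/m5.png

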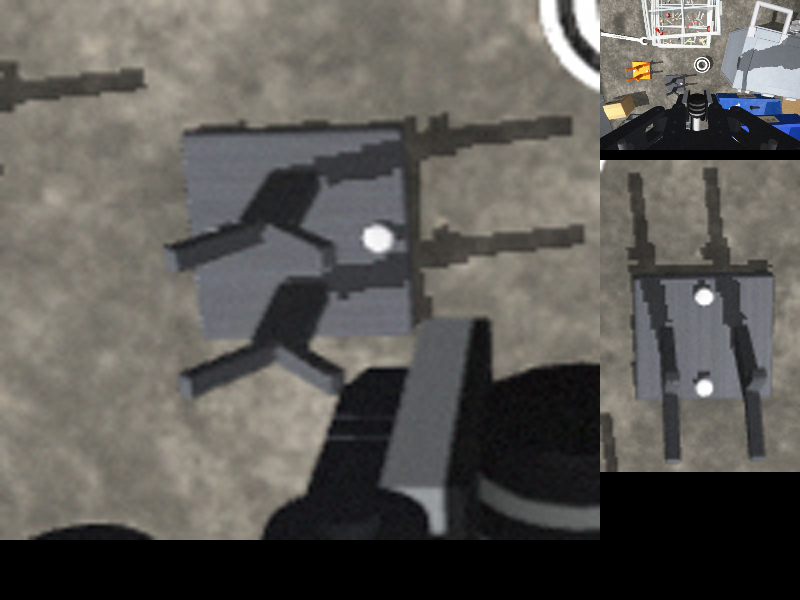

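The view shows the dark rest with its V plates. In crop coordinates the valleys are near (266,235) and (277,350), and the foot corners are (183,132), (405,128), (412,330) and (203,338).

```bash
python3 - <<'E'
from h import *
from scipy.optimize import least_squares
a=np.load('s5.npy');w=cam('wrist',dict(ee_pos=a[:3],orientation=a[3:]))
px=lambda l:np.array(l,float)/4+[166,208]-[.375,.375]
print('valley',at_z(w,px([(266,235),(277,350)]),.046).round(4))
print('tips',at_z(w,px([(172,255),(333,252),(188,385),(340,380)]),.066).round(4))
print('foot',at_z(w,px([(183,132),(405,128),(412,330),(203,338)]),.005).round(4))
L=[((183,132),(-.03,-.03,.005)),((405,128),(-.03,.03,.005)),((412,330),(.03,.03,.005)),((203,338),(.03,-.03,.005)),((266,235),(-.016,0,.046)),((277,350),(.016,0,.046))]
f=lambda q:np.concatenate([proj(w,R.from_euler('z',q[2]).apply(P)+[q[0],q[1],0])[0]-px(u) for u,P in L])
r=least_squares(f,[.634,-.136,0]);print(r.x,np.degrees(r.x[2]),r.fun.round(1))
# pin in hand: knob face rel
E
```

```text
valley [[ 0.6177 -0.1368  0.046 ]
 [ 0.6481 -0.1358  0.046 ]]
tips [[ 0.6155 -0.1546  0.066 ]
 [ 0.6147 -0.1171  0.066 ]
 [ 0.6483 -0.1533  0.066 ]
 [ 0.6469 -0.117   0.066 ]]
foot [[ 0.6032 -0.1664  0.005 ]
 [ 0.6022 -0.1068  0.005 ]
 [ 0.6603 -0.1068  0.005 ]
 [ 0.6629 -0.1652  0.005 ]]
[ 0.63248302 -0.13630475  0.01981764] 1.1354670545453325 [-0.5 -0.1 -0.1 -0.3  1.   1.3 -0.4  0.2  0.1 -1.2 -0.1  0.3]
```

```bash
python3 -m jog '[[255,0.85,-2.5,-1,1],[255,1,-2.6,-2,0],[255,1,-2.5,-3,0],[255,0,0,-3,0],[255,0,0,-3,0],[255,0,0,-3,0],[255,0,0,-2.5,0],[255,0,0,-1.5,0],[255,0,0,-1,0],[255,0,0,-0.5,0],[255,0,0,-0.5,0],[255,0,0,0,0]]'
```

```text
time_s: 9.15
ee_pos: [0.5898, -0.1367, 0.0208]
orientation: [-0.028, 3.141, -0.0]
ft_force: [-0.5, -0.2, -0.6]
opening: 0.0181
gripper_force: 58.7
```

```bash
python3 -m jog '[[255,0,0,-0.4,0],[255,0,0,-0.4,0],[255,0,0,0,0]]'; cat > chk.py <<'E'
from h import *
D=cam('side');S=cam('scene');im=viewer.get_image('side')
P=R.from_euler('z',.0198).apply(np.array([[-.05,0,.052],[-.026,0,.052],[0,0,.052],[.026,0,.052]]))+[.6325,-.1363,0]
print(proj(D,P).round(1).tolist())
import sys;cv2.imwrite(sys.argv[1],im)
# shank axis: bright pixels along columns between
for x in range(402,445,2):
    col=im[270:315,x].astype(int).sum(1); print(x,270+int(col.argmax()),col.max(),end=' | ')
E
python3 chk.py pics/d6.png
```

```text
time_s: 9.45
ee_pos: [0.5901, -0.1373, 0.0129]
orientation: [-0.027, 3.14, -0.002]
ft_force: [0.5, -1.3, 1.3]
opening: 0.0183
gripper_force: 58.9
[[407.7, 300.3], [415.9, 296.7], [424.5, 292.8], [432.9, 289.1]]
402 300 273 | 404 314 300 | 406 314 305 | 408 314 293 | 410 310 258 | 412 303 390 | 414 313 270 | 416 314 271 | 418 314 240 | 420 314 271 | 422 310 277 | 424 300 283 | 426 284 307 | 428 313 390 | 430 314 520 | 432 279 377 | 434 283 372 | 436 283 372 | 438 304 366 | 440 304 362 | 442 302 371 | 444 303 367 |
```

```bash
python3 -m jog '[[255,0,0,-0.2,0],[255,0,0,0,0]]'
```

```text
time_s: 9.7
ee_pos: [0.5902, -0.1377, 0.0118]
orientation: [-0.026, 3.139, -0.003]
ft_force: [-1.1, -2.6, 3.6]
opening: 0.018
gripper_force: 59.3
```

Contact is confirmed and the pin is seated in the V. Now I release and rise.

```bash
python3 -m jog '[[160,0,0,0,0],[100,0,0,0,0],[100,0,0,0,0],[100,0,0,0,0],[100,0,0,1,0],[100,0,0,3,0],[100,0,0,3.5,0],[100,0,0,3.5,0],[100,0,0,3.5,0],[100,-1,2,3.5,0],[100,-2,5,1,0],[100,-1,4,0,0],[100,0,0,0,0]]'; python3 - <<'E'
from h import *
s=sensors.get_state();w=cam('wrist',s);im=viewer.get_image('wrist');cv2.imwrite('pics/w7.png',im);np.save('s7.npy',np.r_[s['ee_pos'],s['orientation']])
P=R.from_euler('z',.0198).apply(np.array([[-.05,0,.052],[-.026,0,.052],[0,0,.052],[.026,0,.052]]))+[.6325,-.1363,0]
uv=proj(w,P);print(uv.round(1).tolist())
u0,v0=int(uv[:,0].mean())-45,int(uv[0,1])-15
g=cv2.cvtColor(im,cv2.COLOR_BGR2GRAY)[v0:v0+100,u0:u0+90]
print(u0,v0)
for r in g[::4,::2]: print(''.join(' .:-=+*#%@'[int(x)*10//256] for x in r))
E
```

```text
time_s: 11.0
ee_pos: [0.5507, -0.027, 0.202]
orientation: [-0.035, 3.138, 0.002]
ft_force: [0.5, 0.2, -0.8]
opening: 0.0523
gripper_force: 0.0
[[182.6, 248.9], [185.1, 274.6], [187.7, 301.3], [190.4, 326.8]]
141 233
=++++=++++==++++++++++===================-===
+=+++++---+++==+++++=========---=----========
:::-::::::+++++=+++=======+++=========++=====
=====+++++++++++++========++++===============
=+=====++++++++=:         :==================
=======-==+=++=.........   :::::..:::::::::..
==========++===-.:-::...:-.=-==----=----=---:
===============:.:-::..    -=-----:::::::::::
=============--+#*++=++=-: ......:...::.:::-:
+====+====------.:::......::.....-:=-=-=====:
+++++=====--====.*%#*++-.   ....---==--=----:
================-:............:======-======-
==+===========-===%-@@%+-....-=-=---=-=%@%=::
============-:....::%@%*=--...-==-==--=%@@*=-
=========--.:::::::-#@@#===---::===-------:::
===========.:=======+@@#=-==--:::::::::::::--
=============+==+====@@#+--........::--------
===================-=%@%+-........==---=-----
===============-====-%@%*=......:=-    :-----
====================+#@%*=.....-      -------
=====++==+======-===--@%#=:...:      :------:
===============-.....:@@#+:-.. . .  -------: 
-==========-...:.:::-=%@#+==:......-------:  
=============::--=++++#@#*=.      --------   
==========+===+==-==++=+*=.      --------
```

The wrist patch shows the pin parked: knob on the -x side, with the shank (columns ~183-190, rows 281-331) crossing both V plates. Next, the lid bar.

```bash
python3 -m jog '[[165,-0.96,0.91,0,-7.8],[165,-0.96,0.91,0,-7.8],[165,-0.96,0.91,0,-7.8],[165,-0.96,0.91,0,-7.8],[165,-0.96,0.91,0,-7.8],[165,-0.96,0.91,0,-7.8],[165,-0.96,0.91,0,-7.8],[165,-0.96,0.91,0,-7.8],[165,-0.96,0.91,0,-7.8],[165,-0.96,0.91,0,-7.8],[165,-0.96,0.91,0,-7.8],[165,-0.96,0.91,0,-7.8],[165,-0.96,0.91,0,-7.8],[165,0,0,0,0],[165,0,0,0,0]]'; python3 - <<'E'
from h import *
s=sensors.get_state();w=cam('wrist',s);im=viewer.get_image('wrist');cv2.imwrite('pics/w8.png',im)
q=(.54165,.11426,-.17576)
P=R.from_euler('z',q[2]).apply(np.array([[-.11,-.045,.149],[-.11,-.015,.149],[-.11,-.075,.149],[-.065,-.045,.15]]))+[q[0],q[1],0]
print(P[0],s['ee_pos'],s['joint_positions']);print(proj(w,P).round(1).tolist())
g=cv2.cvtColor(im,cv2.COLOR_BGR2GRAY)[130:430:7,170:470:4]
for i,r in enumerate(g): print('%3d '%(130+7*i)+''.join(' .:-=+*#%@'[int(x)*10//256] for x in r))
E
```

```text
time_s: 12.55
ee_pos: [0.4269, 0.0866, 0.1997]
orientation: [2.41, 2.015, 0.0]
ft_force: [0.1, -1.1, -0.4]
opening: 0.0303
gripper_force: 0.0
[0.42547613 0.08918749 0.149     ] [0.42690887 0.08658198 0.19965826] [ 1.22401125e-01 -3.55973795e-01  1.65457657e+00 -5.41161728e-04
  1.84257883e+00  3.00383518e-01]
[[306.6, 250.7], [306.4, 200.8], [306.9, 297.1], [382.4, 251.0]]
130 ----==-==--=====--=======+========::::::::::::::-+::::#*%%%%%%%+%####%#####
137 :--==========++=++=======-======-==:::::::::::::-+:::-%*%%%%%%%-#%%%%%#####
144 -===+========+==+++=========+=======:::::::.::::-+:::-##%%%%%%%=%%%###%####
151 =:======--====++=+*++++++======+====::::::::::::--:::+##%%%%%%%+%%###%%##%#
158 =-=====+===++====+=+===+=++++++=====+:::::::::::--:::*+%%%%%%%%+%%%#%%%%%%#
165 =-++=-=+===+====+++=====++=++++++=====::::::::::-::::*-%%%%%%%%*%%%%%%%%%%%
172 ==-==++++=======++++===++++++==+======-:::::::::-::::#-%%%%%%%##%%%%%%%%%%%
179 ==-========+++=++*++++=====+++++*+===+=:::::::::-::::%=====*==-#%%%%%%%%%%%
186 ===+==========++=++++++++==+++====*********************%%%%%%%%%%%%%%#%%%%%
193 
[... 2010 characters left out ...]
           ..:.@@@@@@%+%%#+=#=*=*%#*  .     .                    
375 ..  ....   .         ..: @@*------#+==*=++++++= .  .  .      . ....  .     
382 ======..  .. .    .   :::-------==+=======+*%#@::       .   .  .:.......   
389 =======       ..  ..  @:==%++====+***%@#@@@@@@%-%     .... .    ....... .. 
396 =======. .  .         ===*#*#@@@@@@@@@#@%+=+++***# .    .     ............ 
403 =======     ..        @@@@@@@%====+*+***%@%*=+=+==   .       .  ....... ...
410 ======- . ..     ..  .%+==+*+***%%%====++%+===+==..              ........ .
417 -=====:    .              . .   .-=-=--         .             .  ....  ....
424   ....       .. .                         .      ..     ..  .    *   .
```

The bar is at column 308, rows 196–302, so it sits 1.5 mm toward -x from the tool axis. Down and grip.

```bash
python3 -m jog '[[165,-0.15,0.25,-2,0],[165,0,0,-2.5,0],[165,0,0,-2.4,0],[165,0,0,-1.5,0],[165,0,0,0,0],[255,0,0,0,0],[255,0,0,0,0],[255,0,0,0,0],[255,0,0,0,0],[255,0,0,0,0]]'
```

```text
time_s: 13.6
ee_pos: [0.4248, 0.0897, 0.1168]
orientation: [2.413, 2.011, 0.0]
ft_force: [-4.2, 0.0, 2.4]
opening: 0.0075
gripper_force: 58.8
```

```bash
python3 -m jog '[[255,0.07,-0.01,1.53,0],[255,0.2,-0.03,1.51,0],[255,0.33,-0.06,1.49,0],[255,0.45,-0.08,1.46,0],[255,0,0,0,0]]'
```

```text
time_s: 14.1
ee_pos: [0.4355, 0.0877, 0.1791]
orientation: [2.413, 2.01, 0.001]
ft_force: [-8.3, -0.4, -0.3]
opening: 0.0072
gripper_force: 58.9
```

```bash
python3 -m jog '[[255,0.58,-0.1,1.41,0],[255,0.69,-0.12,1.35,0],[255,0.81,-0.14,1.29,0],[255,0.92,-0.16,1.21,0],[255,0,0,0,0]]'; python3 -m jog '[[255,1.02,-0.18,1.12,0],[255,1.11,-0.2,1.03,0],[255,1.19,-0.21,0.93,0],[255,1.27,-0.23,0.82,0],[255,0,0,0,0],[255,0,0,0,0]]'
```

```text
time_s: 14.6
ee_pos: [0.465, 0.0822, 0.2322]
orientation: [2.413, 2.01, 0.0]
ft_force: [-11.9, -1.2, 5.4]
opening: 0.0068
gripper_force: 59.9
time_s: 15.2
ee_pos: [0.5105, 0.0737, 0.2726]
orientation: [2.412, 2.008, 0.003]
ft_force: [-10.5, -3.4, 13.1]
opening: 0.0078
gripper_force: 60.3
```

```bash
python3 -m jog '[[255,-0.15,0.03,0.25,0],[255,0,0,0,0],[255,0,0,0,0]]'; python3 - <<'E'
from h import *
D=cam('side');S=cam('scene');q=(.54165,.11426,-.17576)
th=np.radians(60)
def W(P): return R.from_euler('z',q[2]).apply(np.array(P))+[q[0],q[1],0]
for n,c in(('side',D),('scene',S)):
    im=viewer.get_image(n);cv2.imwrite(f'pics/{n}9.png',im)
    for t in(53,60,67):
        a=np.radians(t);x=.065-.175*np.cos(a);z=.149+.175*np.sin(a);xe=.065-.13*np.cos(a);ze=.149+.13*np.sin(a)
        print(n,t,'bar ends',proj(c,W([[x,-.075,z],[x,-.015,z]])).round(0).tolist(),'lid edge',proj(c,W([[xe,-.085,ze],[xe,.085,ze]])).round(0).tolist())
    x0,y0=(300,110) if n=='side' else (240,150)
    g=cv2.cvtColor(im,cv2.COLOR_BGR2GRAY)[y0:y0+150:4,x0:x0+140:2]
    for i,r in enumerate(g): print('%3d '%(y0+4*i)+''.join(' .:-=+*#%@'[int(v)*10//256] for v in r))
E
```

```text
time_s: 15.5
ee_pos: [0.5093, 0.0739, 0.272]
orientation: [2.413, 2.009, -0.0]
ft_force: [-6.7, -4.8, 3.5]
opening: 0.0071
gripper_force: 59.6
side 53 bar ends [[327.0, 181.0], [317.0, 171.0]] lid edge [[340.0, 196.0], [313.0, 169.0]]
side 60 bar ends [[335.0, 175.0], [325.0, 165.0]] lid edge [[346.0, 191.0], [318.0, 165.0]]
side 67 bar ends [[343.0, 169.0], [332.0, 160.0]] lid edge [[352.0, 187.0], [323.0, 162.0]]
110 #==#**...........:::::::*#%###%%#---------------==========-====++=====
114 ==+#%%-...........::::::##%%######*++-======================+*####++**
118 ==*##%-................:*#***+=========================+*##***#*#%%%%#
122 =*#*#+...............::::=====================++*####***###*+*****#%%%
126 *##++:.:...........:::::---===============+*##***#**##**+**+***++****#
130 ##*=--...::..:::...:::::--:..:==========+**###*****++++++*##%****#****
134 ::::--*#.............:-.:::::=======++*%###**********+***###%*********
138 =:.:::+##=....::..:::-...::-======+*####*****+*#***#*++***##%%********
142 ==+:::-*##....:....:....::-======++*********+*#***#**++**###%%#******#
146 +=
[... 4597 characters left out ...]
-----=====#++++++++++#%#+
266 ======+++++++=========--------============--------++====+++#++=++=++=+
270 =====+++=+==--========---------======-------------+++++=====+++++++==+
274 =++++++=-::::-:-==-===+---------------------------=+++++=======+++++++
278 ====--:::::::::::-=:::::--------------------:::--===+=====++++========
282 -::::::--::::-:----:::::------------:::::--:=+=++==++++++++++++++++===
286 ::::::::::::::---:-::::---==:::--:::::::-==++++=++=====++++======+++++
290 :::::::::::::::::::::::::-:::::::::::-===+++++++++++++++++++==++++++++
294 :::::::::::==::::::::::::::::::::--=====+++++++++++*++++++++++++++#%@@
298 ::::::::*#*#**:::::::::::--=====+=======+++++++++***++++==+++++@@@@@@=
```

The lid's front edge in the scene view, from (269,186) to about (325,178), matches the 60° prediction. The grip is firm and forces are low, so I'm handing in.

```bash
python3 -c "from station import sign_off; print(sign_off())"
```

```text
the job is handed in; nothing more can be done
None
```

I drew the pin and laid it in the dark rest, shank across both notches though about 4–5 mm further along than centred; the lid is held at about 60° in the gripper, and the job is handed in (robot clock about 15.6 s, verdict not shown).

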